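# Lock the findings chest and put its key away

### The arm

A 7-joint arm with a two-finger parallel gripper is mounted at the origin on the work surface. World frame = base frame: x ahead of the robot, y to its left, z up, the work surface at z = 0. Lengths are in mm, angles in rad, forces in N, time in s.
With the tool pointing down it reaches from about 400 to 875 mm from the base axis. Payload 4.4 kg.
Tool frame: the origin (TCP) lies midway between the tips of the shut fingers; the grasp point (between the pads) lies 19 mm behind it; z points along the fingers, y is the line along which they close (so a half turn about z gives the same grasp; the last joint's range is limited). The gripper opens to 85 mm and grips with 20 to 120 N. Pads are 22 mm wide; open, the fingers measure 114 mm over their backs; the gripper's body (76 mm by 85 mm) begins 54 mm behind the grasp point. The pads swing forward as they close: fully open they stand 13 mm farther back than shut.
Start: joints at [-1.333, 0.628, 0.038, 1.517, -0.027, 0.996, -0.02], TCP at [194.422, 620.257, 205.713] pointing down, gripper open.
Joint ranges: [-3.06, 3.06], [-0.37, 2.12], [-1.25, 1.32], [0.18, 2.47], [-1.1, 4.24], [0.23, 1.98], [-2.94, 2.94]. Speed limits (rad/s): [2.57, 2.57, 3.14, 3.14, 3.14, 3.14, 3.14].

### API

Orientations are given as [roll, pitch, yaw] about the fixed x, y, z axes, in that order (R = Rz(yaw) Ry(pitch) Rx(roll)).
In Python, from cell import ctrl gives the robot as it stands.
- The arm moves only by the shell command python3 -m handwheel 'ROWS'. ROWS is JSON, a list of rows, each a list of 3 entries, a list of its own where there are three numbers: the turn, a rotation vector about the tool's x, y, z in degrees, then the shift along the tool's x, y, z in m, then the closure, from 0 (fully open) to 1 (shut). A call has 1 to 5 rows; each row shifts and turns the commanded pose from where the row before left it, along the tool's axes as they then stand; what a row does not reach is not made up. A row lasts 1/12 s, in which the tool goes at most 41.7 mm and 7.16 degrees, less where a joint would pass 70% of its speed; a pose out of reach is approached as far as the arm can. A call is refused whole if a number of a shift passes 0.0417 or a number of a turn 7.16, either way. A call with a gripper value outside its range is refused whole. The fingers move at their own pace and stop on an object; the grip force is fixed at half the most. Time passes only in rows, so rows that do not move let the fingers close. It gives the time, the measured TCP pose, the force, the opening and the grip force at its end, in the units of the state.
- ctrl.read_state(): the state, without advancing time (a new reading comes with each control period).
- ctrl.get_image(name): name is "scene" or "side" or "wrist"; returns a dict with "pixels" (420x560x3 uint8, red, green, blue), "fx", "fy", "cx", "cy" (pixels), "pose" (4x4, takes a point from camera to world coordinates); the wrist camera has in their place "T_tool_cam" (4x4, takes a point from camera to tool coordinates, whose origin is the TCP and whose axes are the flange's). Camera axes: x right, y up, looking along -z (the intrinsics and any distortion apply to the point x, -y, -z); pixel columns grow to the right and rows downward; lengths in mm; the calibration is good to about 2 mm. A picture is of the moment at which its call begins: read the wrist's pose just before it. There is no depth.
- ctrl.finish_job(): hands the job in; it is judged then, once.
The state is a dict: "clock": time; "qpos": joint angles; "qd": joint speeds; "tau": joint torques, N m; "eef_pos": TCP position; "tool_rot": TCP orientation; "force": force on the tool from outside, world axes, zero at the start; "torque": the same for the moment, N m; "width": finger opening in mm; "gripper_force": force on a finger pad.
Only numpy, scipy, OpenCV 4.12 (cv2) and the standard library are available. Lean on these libraries where they do the work, as an engineer would, in place of code of your own. Each camera call takes 0.05 s, during which the arm holds its last target. There are 200 camera calls.

### The job

Lock the chest with the key that stands in its lock: turn the key clockwise until the brass tongue lies fully home under the keeper and will go no further, then turn the key back, feeling for the one position where it comes out, draw it out and put it in the steel cup. Do not force the key at any time (a light hand is enough; it is spoiled by more than 35 N against the lock), move the tongue only with the key, and leave the jar, soles, wax block and the cup itself where they are.

Things in the scene. Friction and masses are not known exactly. Their poses are not given: they have to be found in the camera images.
- chest: fixed green steel chest, 220 (x) x 240 (y) x 70 high, origin at the centre of its underside. On its top, at chest x -20, y -30, sits a 64 x 64 steel lock housing whose face is 96 above the bench; the key stands in the brass cylinder in that face. Lock angle = yaw about the vertical in the chest's frame: 0 = chest +x, positive = anticlockwise from above
- lock_axis (a point): point on the lock's vertical axis at the housing's face. The key's lug lies under the cylinder's 5 thick face with 2 of free lift; it passes only through one notch 6.4 wide, hidden by the dust disc: within about 0.1 rad of a release angle that differs from time to time, key x anywhere from -0.2 to 0.7 lock angle, not measurable, to be felt by pulling up lightly
- keeper (a point): middle of the gap under the dark steel keeper bridge (on the chest's top, 78 from the lock axis towards chest +x), where the tongue's end must go
- tongue (a joint): swing of the brass tongue about the lock axis, rad: 0 = fully open (lock angle +1.0), grows clockwise from above, 1.0 = fully home on its stop under the keeper (lock angle 0). Starts at 0 to 0.25. Friction about 0.05 N m: stays where left. The key pushes it clockwise only, after lost motion; key x stands at about -0.5 lock angle (give or take 0.15 for play) when it is home
- tongue_end (a point): red dot on top of the brass tongue, 66 from the lock axis; the tongue is a flat bar 12 wide, 5 thick, reaching 85 from the axis, lying 9 to 14 above the chest's top
- key: loose key, about 45 g, upright in the lock (tip 72 above the bench, about 1 mm play), key x at 0.6 to 0.75 lock angle at first. Origin at the centre of its tip, z up, x towards its lug. Shank 10 diameter; lug 4 thick reaching 14 from the axis, 9 to 17 above the tip; black dust disc 36 diameter, 24 to 27 above the tip, resting on the lock's face. Out of the lock once lifted 24
- key_bow (a point): centre of the key's orange bow (grip plate), 47 above the tip; bow 30 wide along key x, 9 thick along key y, from 32 to 62 above the tip; white dot on its top on the lug's side
- cup: loose open steel cup, 90 outside diameter, 42 high, wall 4, 350 g, origin at the centre of its underside, on the bench
- glue_jar: blue jar with black cap, 60 diameter, 85 high, origin at the centre of its underside; leave alone
- soles: stack of cut soles, about 225 x 70 x 25 high, origin at the centre of its underside; leave alone
- wax: yellow wax block 50 x 35 x 20 high on the chest's top, origin at the centre of its underside; leave alone
There are look-alikes about, which are no part of the job. Of the things shaped like the cup, the steel one is meant.

How it is judged:
By the outcome, as a careful person would: the job done as asked, in the order asked, and still so for the second after the job is handed in, with the robot touching nothing.
It also fails if it takes over 67 s, if anything falls off the work surface, if the arm or the gripper's body presses on something with over 40 N, if the wrist force passes 120 N, or if a joint passes its speed limit or range.

## Working session

There is one attempt and no reset: what is moved stays moved. The work goes in short steps, Python scripts to look and compute and a shell command to move; the robot and the scene stay as the last step left them, time stands still between calls to the robot, and variables do not carry over. Pictures are saved under pics/ and viewed, at most 10 in all, crops included, and the job is handed in when it is done.

```bash
ls; mkdir -p pics; python3 - <<'E'
from cell import ctrl
import cv2,numpy as np
s=ctrl.read_state();print(s)
ims=[]
for n in("scene","side"):
    d=ctrl.get_image(n);cv2.imwrite(f"pics/{n}0.png",d["pixels"][:,:,::-1]);print(n,d["fx"],d["fy"],d["cx"],d["cy"],d["pose"],[k for k in d])
    np.savez(f"pics/{n}0.npz",**{k:np.array(v) for k,v in d.items()})
d=ctrl.get_image("wrist");cv2.imwrite("pics/wrist0.png",d["pixels"][:,:,::-1]);print({k:v for k,v in d.items() if k!="pixels"})
E
```

```text
pics
{'clock': 0.0, 'qpos': array([-1.3327968 ,  0.62933599,  0.03846032,  1.51837751, -0.02700255,
        0.99629491, -0.02000737]), 'qd': array([ 9.31523123e-05,  7.69158840e-04,  1.17067096e-03,  2.99882467e-04,
       -2.89233415e-04,  4.98045357e-04, -6.80666076e-04]), 'tau': array([-3.01923328e-04, -5.63393748e+01,  1.22581903e+00, -1.93446708e+01,
        1.08333942e-02,  1.02764368e-02,  1.00062508e-05]), 'eef_pos': array([194.22662137, 619.59399041, 204.79300246]), 'tool_rot': array([-3.13969572e+00,  3.34104130e-05,  2.83776933e+00]), 'force': array([-0.09836931, -0.70349907,  0.1375798 ]), 'torque': array([-0.01899503, -0.02910336,  0.04618275]), 'gripper_force': 0.0, 'width': 85.40256277458488}
scene 426.47774724766975 426.47774724766975 282.47746887796944 205.39115116292223 [[-3.65568464e-01 -6.49383617e-01  6.66828776e-01  1.20710675e+03]
 [ 9.30582280e-01 -2.40060861e-01  2.76382710e-01  2.72490610e+02]
 [-1.93989142e-02  7.21575846e-01  6.92063567e-01  7.84673101e+02]
 [ 0.00000000e+00  0.00000000e+00  0.00000000e+00  1.00000000e+00]] ['pixels', 'fx', 'fy', 'cx', 'cy
[... 162 characters left out ...]
33784068e-01  7.41801333e-01 -6.57139715e-01 -6.91474312e+02]
 [-2.01992066e-02  6.60921774e-01  7.50182912e-01  8.82532129e+02]
 [ 0.00000000e+00  0.00000000e+00  0.00000000e+00  1.00000000e+00]] ['pixels', 'fx', 'fy', 'cx', 'cy', 'pose']
{'fx': 377.36322369222876, 'fy': 377.36322369222876, 'cx': 278.75222024617744, 'cy': 210.60360555072685, 'T_tool_cam': array([[ 1.07563641e-03,  9.64674424e-01,  2.63442779e-01,
         6.75278649e+01],
       [ 9.99999303e-01, -1.16591445e-03,  1.86348597e-04,
         6.88874142e-01],
       [ 4.86917468e-04,  2.63442395e-01, -9.64675006e-01,
        -1.67897259e+02],
       [ 0.00000000e+00,  0.00000000e+00,  0.00000000e+00,
         1.00000000e+00]])}
```

View pics/scene0.png

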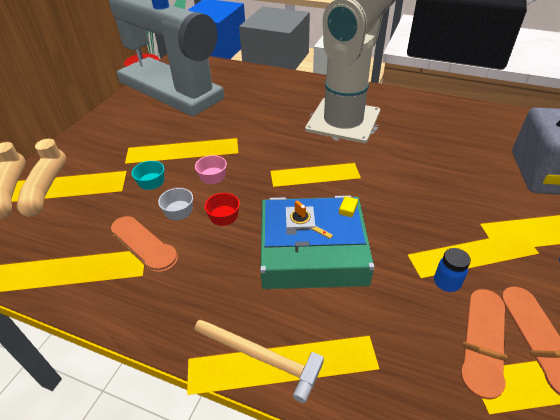

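View pics/side0.png

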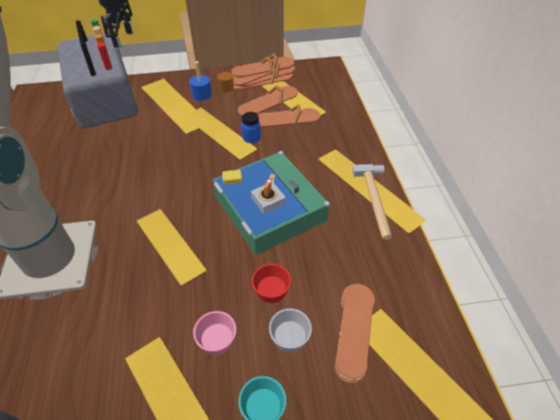

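The pictures show the chest around scene (315,240) / side (270,200), with the key at scene (300,213) / side (268,188). The steel cup is at scene (176,204) / side (291,330), with red, pink and teal look-alikes nearby. Next I'll triangulate these.

```bash
cat > h.py <<'E'
import cv2,numpy as np
def ray(d,u,v):
    P=np.array(d["pose"]);r=P[:3,:3]@np.array([(u-d["cx"])/d["fx"],-(v-d["cy"])/d["fy"],-1.]);return P[:3,3],r/np.linalg.norm(r)
def plane(d,u,v,z):
    o,r=ray(d,u,v);return o+r*(z-o[2])/r[2]
def tri(d1,p1,d2,p2):
    (a,r),(b,s)=ray(d1,*p1),ray(d2,*p2)
    t=np.linalg.lstsq(np.c_[r,-s],b-a,rcond=None)[0];x,y=a+r*t[0],b+s*t[1];return (x+y)/2,np.linalg.norm(x-y)
def blobs(img,lo,hi,mn=15):
    m=cv2.inRange(cv2.cvtColor(img,cv2.COLOR_RGB2HSV),lo,hi)
    n,_,st,c=cv2.connectedComponentsWithStats(m)
    return [(st[i].tolist(),c[i].round(1).tolist()) for i in range(1,n) if st[i,4]>=mn]
E
python3 - <<'E'
from h import *
S,D=[dict(np.load(f"pics/{n}0.npz")) for n in("scene","side")]
print(tri(S,(301,211),D,(268,188)))
for z in (42,):print(plane(S,176,198,z),plane(D,291,325,z))
print("axis96",plane(S,300,218,96))
for u,v in((263,268),(372,266),(356,197),(271,199)):print(plane(S,u,v,70))
for u,v in((215,185),(281,155),(326,207),(258,243)):print(plane(D,u,v,70))
print("keeper",plane(S,303,247,84),plane(D,294,187,84))
for d in(S,D):
  print([b for b in blobs(d["pixels"],(0,0,110),(179,60,225),60) if b[0][1]>100])
# upscaled crop
a=cv2.resize(S["pixels"][180:300,245:385],None,fx=3.5,fy=3.5,interpolation=2)
b=cv2.resize(D["pixels"][145:260,205:340],None,fx=3,fy=3,interpolation=2)
h=max(a.shape[0],b.shape[0]);f=lambda x:cv2.copyMakeBorder(x,0,h-x.shape[0],0,0,0)
o=np.hstack([a[:, :],b[:h]]) if a.shape[0]==b.shape[0] else np.hstack([f(a),f(b)])
o=o[:,:,::-1];o=cv2.resize(o,(800,int(o.shape[0]*800/o.shape[1])));print(o.shape);cv2.imwrite("pics/crop0.png",o)
E
```

```text
(array([564.32581924,  50.15763436, 114.43676581]), np.float64(0.9117556166018375))
[ 561.189566   -292.04618022   42.        ] [ 568.03122436 -285.58963783   42.        ]
axis96 [568.13614657  49.69615302  96.        ]
[709.68231227  18.18320147  70.        ]
[624.33268355 230.49990713  70.        ]
[427.99939    145.88409975  70.        ]
[507.13799808 -47.74396195  70.        ]
[430.97221605 125.20830073  70.        ]
[622.16102286 215.8976145   70.        ]
[705.10505716   4.02788281  70.        ]
[522.47081333 -82.75838686  70.        ]
keeper [637.07197734  81.41469829  84.        ] [634.69351166  72.31572245  84.        ]
[([530, 107, 30, 42, 745], [548.5, 123.4]), ([305, 120, 73, 23, 304], [340.7, 133.9]), ([158, 188, 35, 24, 657], [175.1, 199.3]), ([286, 206, 31, 28, 329], [296.8, 220.5]), ([0, 351, 30, 44, 73], [13.2, 374.6]), ([293, 352, 30, 51, 606], [307.0, 378.5]), ([50, 363, 120, 57, 363], [106.7, 393.2])]
[([353, 164, 32, 12, 269], [367.7, 168.3]), ([251, 174, 34, 39, 418], [267.1, 196.3]), ([18, 178, 10, 14, 69], [22.9, 184.2]), ([0, 220, 96, 80, 3143], [51.8, 267.3]), ([241, 221, 11, 14, 71], [246.2, 227.6]), ([0, 233, 10, 13, 66], [3.1, 240.6]), ([268, 308, 44, 42, 1416], [290.0, 328.3])]
(375, 800, 3)
```

View pics/crop0.png

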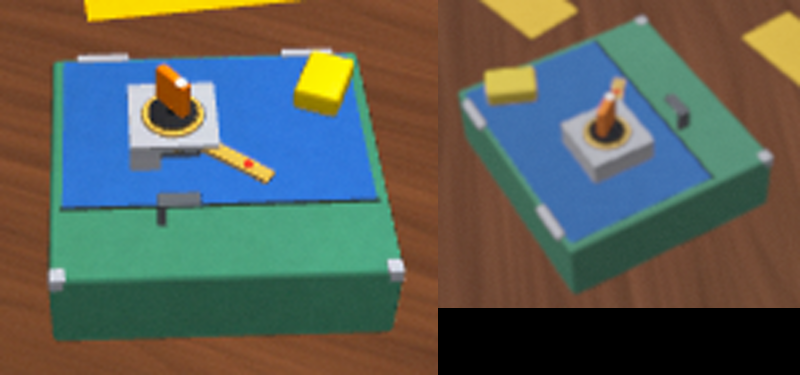

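```bash
R='[[0,0,0],[-0.031,-0.0255,0],0]'
python3 -m handwheel '[[[0,0,0],[-0.031,-0.0255,0],0],[[0,0,0],[-0.031,-0.0255,0],0],[[0,0,0],[-0.031,-0.0255,0],0],[[0,0,0],[-0.031,-0.0255,0],0],[[0,0,0],[-0.031,-0.0255,0],0]]'
python3 -m handwheel '[[[0,0,0],[-0.031,-0.0255,0],0],[[0,0,0],[-0.031,-0.0255,0],0],[[0,0,0],[-0.031,-0.0255,0],0],[[0,0,0],[-0.031,-0.0255,0],0],[[0,0,0],[-0.031,-0.0255,0],0]]'
python3 -m handwheel '[[[0,0,0],[-0.031,-0.0255,0],0],[[0,0,0],[-0.031,-0.0255,0],0],[[0,0,0],[-0.031,-0.0255,0],0],[[0,0,0],[-0.031,-0.0255,0],0],[[0,0,0],[-0.031,-0.0255,0],0]]'
python3 -m handwheel '[[[0,0,0],[-0.031,-0.0255,0],0],[[0,0,0],[-0.031,-0.0255,0],0],[[0,0,0],[0,0,0],0]]'
```

```text
clock: 0.57
eef_pos: [304.8, 450.4, 205.5]
tool_rot: [-3.141, 0.0, 2.838]
force: [1.3, 0.3, -0.2]
width: 85.5
gripper_force: 0.0
clock: 0.98
eef_pos: [414.5, 282.4, 205.7]
tool_rot: [-3.142, -0.0, 2.838]
force: [0.8, -0.1, 0.3]
width: 85.2
gripper_force: 0.0
clock: 1.4
eef_pos: [524.3, 114.3, 205.7]
tool_rot: [-3.142, -0.0, 2.838]
force: [0.3, 0.4, 0.1]
width: 85.8
gripper_force: 0.0
clock: 1.65
eef_pos: [571.7, 38.4, 205.7]
tool_rot: [-3.137, 0.006, 2.826]
force: [0.3, -1.5, 0.9]
width: 85.3
gripper_force: 0.0
```

```bash
python3 -m handwheel '[[[0,0,6.85],[0,0,0],0],[[0,0,6.85],[0,0,0],0],[[0,0,6.85],[0,0,0],0],[[0,0,6.85],[0,0,0],0],[[0,0,6.85],[0,0,0],0]]' >/dev/null
python3 -m handwheel '[[[0,0,6.85],[0,0,0],0],[[0,0,6.85],[0,0,0],0],[[0,0,6.85],[0,0,0],0],[[0,0,6.85],[0,0,0],0],[[0,0,6.85],[0,0,0],0]]' >/dev/null
python3 -m handwheel '[[[0,0,6.85],[0,0,0],0],[[0,0,6.85],[0,0,0],0],[[0,0,6.85],[0,0,0],0],[[0,0,6.85],[0,0,0],0],[[0,0,6.85],[0,0,0],0]]' >/dev/null
python3 -m handwheel '[[[0,0,0],[0,0,0],0]]'
cat >> h.py <<'E'
from scipy.spatial.transform import Rotation as Ro
def wrist(name):
    from cell import ctrl
    s=ctrl.read_state();d=ctrl.get_image("wrist")
    T=np.eye(4);T[:3,:3]=Ro.from_euler("xyz",s["tool_rot"]).as_matrix();T[:3,3]=s["eef_pos"]
    d["pose"]=T@np.array(d["T_tool_cam"]);cv2.imwrite(f"pics/{name}.png",d["pixels"][:,:,::-1]);np.savez(f"pics/{name}.npz",**{k:np.array(v) for k,v in d.items()});return s,d
E
python3 - <<'E'
from h import *
s,d=wrist("w1");print(s["eef_pos"],s["tool_rot"],s["qpos"])
print("orange",blobs(d["pixels"],(4,150,120),(16,255,255),60))
print("red",blobs(d["pixels"],(0,180,120),(2,255,255),5),blobs(d["pixels"],(175,180,120),(179,255,255),5))
print("white",blobs(d["pixels"],(0,0,235),(179,30,255),5))
E
```

```text
clock: 2.98
eef_pos: [567.2, 49.4, 205.3]
tool_rot: [-3.141, 0.001, 1.042]
force: [-0.2, -0.4, 0.9]
width: 84.9
gripper_force: 0.0
[567.20320497  49.38797181 205.28038745] [-3.14109261e+00  8.54077607e-04  1.04184008e+00] [-0.50805317  0.57420299  0.58564036  1.75820287 -0.384297    0.92657043
 -0.29035754]
orange [([267, 186, 15, 15, 157], [274.5, 192.2]), ([268, 207, 15, 30, 285], [275.4, 222.4]), ([320, 323, 88, 53, 232], [356.0, 341.8])]
red [([250, 113, 6, 6, 32], [252.5, 115.5]), ([322, 325, 85, 71, 3764], [363.7, 359.0])] [([346, 328, 4, 3, 5], [347.4, 328.8]), ([375, 331, 2, 6, 7], [375.4, 333.4]), ([350, 334, 3, 4, 5], [350.8, 335.2]), ([336, 336, 5, 6, 6], [337.7, 338.5])]
white [([269, 198, 12, 11, 100], [274.6, 203.3])]
```

View pics/w1.png

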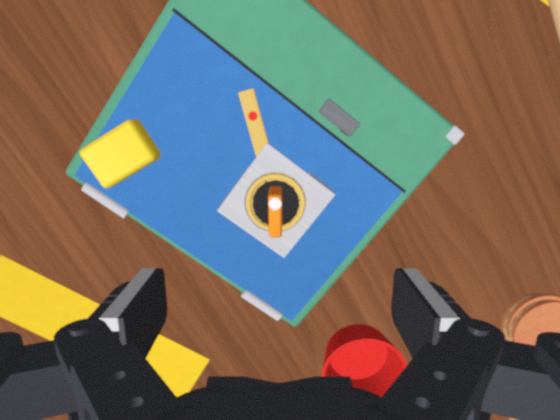

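The wrist view shows the key's bow at (275,211), already lined up with the image's vertical. The white dot (275,203) is towards the top, the red tongue dot is at (252,115) and the keeper at (340,117).

```bash
python3 - <<'E'
from h import *
d=dict(np.load("pics/w1.npz"));im=d["pixels"]
hsv=cv2.cvtColor(im,cv2.COLOR_RGB2HSV)
m=cv2.inRange(hsv,(4,150,100),(16,255,255))|cv2.inRange(hsv,(0,0,235),(179,30,255))
m[:180]=0;m[242:]=0;m[:,:262]=0;m[:,290:]=0
ys,xs=np.nonzero(m)
P=np.array([plane(d,u,v,134)[:2] for u,v in zip(xs,ys)])
r=cv2.minAreaRect(P.astype(np.float32));print("rect",r)
c=P.mean(0);w,V=np.linalg.eigh(np.cov(P.T));print("bow",c,np.degrees(np.arctan2(V[1,1],V[0,1])),"dot",plane(d,274.6,203.3,134))
g=cv2.inRange(hsv,(18,120,120),(28,255,255));g[:165]=0;g[240:]=0;g[:,:235]=0;g[:,312:]=0
ys,xs=np.nonzero(g);(e)=cv2.fitEllipse(np.c_[xs,ys][cv2.convexHull(np.c_[xs,ys].astype(np.int32),returnPoints=False).ravel()].astype(np.float32));print("ring",e,plane(d,*e[0],97))
a=plane(d,*e[0],97)[:2]
t=plane(d,252.5,115.5,84)[:2]-a;k=plane(d,340,117,86)[:2]-a
print(np.hypot(*t),np.degrees(np.arctan2(*t[::-1])),np.hypot(*k),np.degrees(np.arctan2(*k[::-1])))
# chest edge line on lid (dark line)
A,B=[plane(d,*p,70)[:2] for p in((174,10),(405,191))];print("chest y dir",np.degrees(np.arctan2(*(A-B)[::-1])))
E
```

```text
rect ((564.5271606445312, 52.097900390625), (34.21531295776367, 9.469162940979004), 61.60313034057617)
bow [565.17052181  52.75132349] 61.20727294976268 dot [567.27689104  56.89051459 134.        ]
ring ((275.3544006347656, 201.72618103027344), (56.077857971191406, 57.290035247802734), 83.82505798339844) [563.31491949  49.77922172  97.        ]
65.01962755927175 74.85992804768345 78.08501844076258 22.002063567170087
chest y dir 112.95627686532812
```

```bash
python3 -m handwheel '[[[0,0,-1.5],[0,-0.0035,0],0],[[0,0,0],[0,0,0.03],0],[[0,0,0],[0,0,0.03],0],[[0,0,0],[0,0,0.02],0],[[0,0,0],[0,0,0.02],0]]'
python3 -m handwheel '[[[0,0,0],[0,0,0],0.5],[[0,0,0],[0,0,0],0.8],[[0,0,0],[0,0,0],0.8],[[0,0,0],[0,0,0],0.8]]'
python3 - <<'E'
from h import *
s,d=wrist("w2");print(s["eef_pos"],s["tool_rot"],s["force"],s["torque"],s["width"])
E
```

```text
clock: 3.45
eef_pos: [563.8, 51.1, 104.4]
tool_rot: [-3.14, -0.0, 1.075]
force: [-0.0, -0.4, -0.2]
width: 85.3
gripper_force: 0.0
clock: 3.78
eef_pos: [565.7, 50.7, 107.2]
tool_rot: [3.139, -0.002, 1.071]
force: [0.1, 0.6, -0.1]
width: 38.7
gripper_force: 0.0
[565.69600697  50.67564767 107.20247242] [ 3.13947543e+00 -1.64101360e-03  1.07148936e+00] [ 0.11428072  0.64059203 -0.13464767] [0.00162628 0.03009912 0.01370002] 38.658375409055644
```

View pics/w2.png

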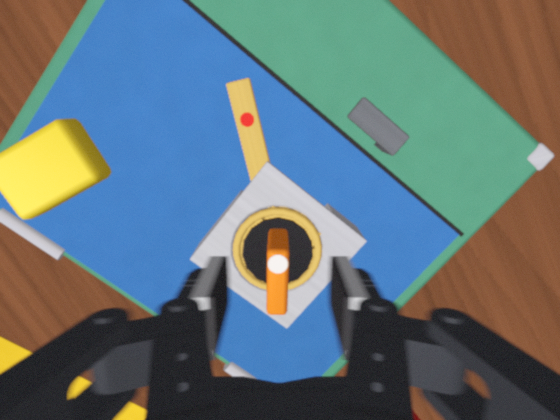

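The open fingers straddle the bow (277,265) evenly, with inner edges at columns 225 and 333. Now I'll close.

```bash
python3 -m handwheel '[[[0,0,0],[0,0,0],0.9],[[0,0,0],[0,0,0],1],[[0,0,0],[0,0,0],1]]'
python3 -m handwheel '[[[0,0,0],[0,0,0],1],[[0,0,0],[0,0,0],1],[[0,0,0],[0,0,0],1]]'
python3 - <<'E'
from h import *
s,d=wrist("w3");print(s["eef_pos"],s["tool_rot"],s["force"],s["torque"],s["width"])
print([np.degrees(s["qpos"]).round(0)])
E
```

```text
clock: 4.08
eef_pos: [565.2, 50.8, 106.8]
tool_rot: [3.14, -0.001, 1.071]
force: [-0.3, 0.8, 5.6]
width: 5.1
gripper_force: 58.9
clock: 4.33
eef_pos: [565.2, 50.8, 106.7]
tool_rot: [3.141, -0.001, 1.071]
force: [-1.0, 0.0, 6.0]
width: 5.2
gripper_force: 59.0
[565.18269652  50.79290255 106.72929064] [ 3.14055254e+00 -1.17089470e-03  1.07080996e+00] [-1.02876292  0.0218213   5.9552918 ] [0.03546444 0.26432954 0.01139656] 5.213341024724757
[array([-26.,  40.,  28., 106., -27.,  41., -11.])]
```

```bash
cat > st.py <<'E'
from cell import ctrl
import numpy as np
s=ctrl.read_state();y=s["tool_rot"][2];f=s["force"]
c,n=np.cos(y),np.sin(y)
print("t%.2f"%s["clock"],"pos",s["eef_pos"].round(1),"yaw",round(np.degrees(y),1),"lock",round(y-.39,2),"Fworld",f.round(1),"Ftool_xy",round(c*f[0]+n*f[1],1),round(n*f[0]-c*f[1],1),"Tz",round(s["torque"][2],3),"w",round(s["width"],1),"q",s["qpos"].round(2))
E
python3 -m handwheel '[[[0,0,2],[0,0,0],1],[[0,0,2],[0,0,0],1],[[0,0,2],[0,0,0],1],[[0,0,2],[0,0,0],1]]'>/dev/null; python3 st.py
python3 -m handwheel '[[[0,0,2],[0,0,0],1],[[0,0,2],[0,0,0],1],[[0,0,2],[0,0,0],1],[[0,0,2],[0,0,0],1]]'>/dev/null; python3 st.py
```

```text
t4.72 pos [565.7  50.6 106.8] yaw 53.3 lock 0.54 Fworld [ 0.1 -0.4  4.4] Ftool_xy -0.3 0.3 Tz 0.01 w 5.0 q [-0.47  0.7   0.53  1.86 -0.52  0.72 -0.29]
t5.05 pos [565.5  51.  106.8] yaw 45.3 lock 0.4 Fworld [0.1 1.3 6.5] Ftool_xy 1.0 -0.9 Tz 0.053 w 5.2 q [-0.49  0.71  0.57  1.86 -0.55  0.73 -0.39]
```

```bash
python3 -m handwheel '[[[0,0,2],[0,0,0],1],[[0,0,2],[0,0,0],1],[[0,0,2],[0,0,0],1],[[0,0,2],[0,0,0],1]]'>/dev/null; python3 st.py
python3 -m handwheel '[[[0,0,2],[0,0,0],1],[[0,0,2],[0,0,0],1],[[0,0,2],[0,0,0],1],[[0,0,2],[0,0,0],1]]'>/dev/null; python3 st.py
python3 -m handwheel '[[[0,0,2],[0,0,0],1],[[0,0,2],[0,0,0],1],[[0,0,2],[0,0,0],1]]'>/dev/null; python3 st.py
python3 - <<'E'
from h import *
s,d=wrist("w4");print("red",blobs(d["pixels"],(0,180,120),(2,255,255),5));print("white",blobs(d["pixels"],(0,0,235),(179,30,255),5))
E
```

```text
t5.38 pos [565.4  51.3 106.8] yaw 37.3 lock 0.26 Fworld [-0.4  1.   5.8] Ftool_xy 0.2 -1.1 Tz 0.081 w 5.0 q [-0.51  0.72  0.61  1.86 -0.59  0.75 -0.5 ]
t5.72 pos [565.6  51.  106.8] yaw 29.3 lock 0.12 Fworld [-0.2  0.9  5.5] Ftool_xy 0.3 -0.9 Tz 0.081 w 5.1 q [-0.54  0.73  0.65  1.86 -0.62  0.76 -0.61]
t5.97 pos [565.7  50.7 106.8] yaw 23.3 lock 0.02 Fworld [ 0.7 -0.7  4.2] Ftool_xy 0.3 0.9 Tz 0.11 w 5.1 q [-0.55  0.74  0.67  1.86 -0.65  0.77 -0.69]
red [([198, 137, 11, 12, 95], [202.6, 142.5]), ([469, 293, 91, 95, 5526], [521.9, 335.0])]
white [([274, 255, 11, 18, 183], [279.0, 263.9])]
```

```bash
cat > tg.py <<'E'
from h import *
import sys
s,d=wrist(sys.argv[1])
b=[x for x in blobs(d["pixels"],(0,170,110),(3,255,255),5) if x[0][4]<300]
for x in b:
    t=plane(d,*x[1],84)[:2]-[564,50.3];print(x[1],"r",np.hypot(*t).round(1),"tongue lock angle",round(np.arctan2(t[1],t[0])-.39,3))
E
python3 -m handwheel '[[[0,0,2],[0,0,0],1],[[0,0,2],[0,0,0],1],[[0,0,2],[0,0,0],1],[[0,0,2],[0,0,0],1]]'>/dev/null; python3 st.py
python3 -m handwheel '[[[0,0,2],[0,0,0],1],[[0,0,2],[0,0,0],1],[[0,0,2],[0,0,0],1],[[0,0,2],[0,0,0],1]]'>/dev/null; python3 st.py; python3 tg.py w5
python3 -m handwheel '[[[0,0,2],[0,0,0],1],[[0,0,2],[0,0,0],1]]'>/dev/null; python3 st.py;python3 tg.py w6
```

```text
t6.35 pos [566.   50.4 106.8] yaw 15.3 lock -0.12 Fworld [1.4 0.5 4.7] Ftool_xy 1.4 -0.1 Tz 0.102 w 5.2 q [-0.57  0.75  0.71  1.86 -0.68  0.79 -0.79]
t6.68 pos [566.1  50.  106.8] yaw 7.3 lock -0.26 Fworld [ 1.  -0.8  4.5] Ftool_xy 0.9 0.9 Tz 0.086 w 4.9 q [-0.59  0.77  0.75  1.86 -0.72  0.8  -0.9 ]
[202.8, 141.9] r 64.1 tongue lock angle 0.376
t6.90 pos [566.1  49.9 106.8] yaw 3.3 lock -0.33 Fworld [ 0.9 -2.4  4.5] Ftool_xy 0.8 2.4 Tz 0.129 w 5.3 q [-0.6   0.77  0.77  1.86 -0.73  0.81 -0.96]
[203.0, 141.6] r 64.1 tongue lock angle 0.303
```

```bash
python3 -m handwheel '[[[0,0,2],[0,0,0],1],[[0,0,2],[0,0,0],1],[[0,0,2],[0,0,0],1],[[0,0,2],[0,0,0],1]]'>/dev/null; python3 st.py;python3 tg.py w7
python3 -m handwheel '[[[0,0,1.5],[0,0,0],1],[[0,0,1.5],[0,0,0],1]]'>/dev/null; python3 st.py
python3 -m handwheel '[[[0,0,1],[0,0,0],1],[[0,0,1],[0,0,0],1]]'>/dev/null; python3 st.py; python3 tg.py w8
```

```text
t7.28 pos [566.1  49.5 106.8] yaw -4.7 lock -0.47 Fworld [ 0.7 -2.   4.6] Ftool_xy 0.9 2.0 Tz 0.119 w 4.8 q [-0.62  0.79  0.81  1.86 -0.76  0.83 -1.07]
[203.4, 141.0] r 64.1 tongue lock angle 0.156
t7.50 pos [566.1  49.4 106.8] yaw -7.7 lock -0.53 Fworld [ 2.1 -2.4  6.2] Ftool_xy 2.4 2.1 Tz 0.159 w 5.2 q [-0.63  0.79  0.82  1.86 -0.78  0.84 -1.11]
t7.67 pos [566.1  49.3 106.8] yaw -9.7 lock -0.56 Fworld [ 2.  -3.1  6.3] Ftool_xy 2.5 2.7 Tz 0.165 w 5.2 q [-0.63  0.8   0.83  1.86 -0.78  0.84 -1.14]
[203.8, 140.4] r 64.3 tongue lock angle 0.063
```

```bash
python3 -m handwheel '[[[0,0,1],[0,0,0],1],[[0,0,1],[0,0,0],1]]'>/dev/null; python3 st.py
python3 -m handwheel '[[[0,0,1],[0,0,0],1],[[0,0,0],[0,0,0],1]]'>/dev/null; python3 st.py; python3 tg.py w9
python3 -m handwheel '[[[0,0,0.7],[0,0,0],1],[[0,0,0],[0,0,0],1]]'>/dev/null; python3 st.py; python3 tg.py w10
```

```text
t7.88 pos [566.2  49.2 106.8] yaw -11.7 lock -0.59 Fworld [ 1.1 -2.9  5.4] Ftool_xy 1.7 2.6 Tz 0.141 w 5.2 q [-0.64  0.8   0.84  1.86 -0.79  0.85 -1.16]
t8.05 pos [566.2  49.2 106.8] yaw -12.7 lock -0.61 Fworld [ 0.9 -2.9  5.7] Ftool_xy 1.5 2.7 Tz 0.131 w 5.1 q [-0.64  0.8   0.84  1.86 -0.79  0.85 -1.18]
[204.1, 140.1] r 64.3 tongue lock angle 0.006
t8.27 pos [566.1  49.2 106.8] yaw -13.4 lock -0.62 Fworld [ 1.7 -2.3  6.2] Ftool_xy 2.2 1.8 Tz 0.075 w 5.0 q [-0.64  0.8   0.85  1.86 -0.8   0.85 -1.19]
[204.1, 140.1] r 64.3 tongue lock angle -0.005
```

```bash
python3 -m handwheel '[[[0,0,0.8],[0,0,0],1],[[0,0,0],[0,0,0],1]]'>/dev/null; python3 st.py; python3 tg.py w11
python3 -m handwheel '[[[0,0,0.8],[0,0,0],1],[[0,0,0],[0,0,0],1]]'>/dev/null; python3 st.py; python3 tg.py w12
```

```text
t8.48 pos [566.1  49.2 106.8] yaw -14.2 lock -0.64 Fworld [ 0.9 -2.3  6.2] Ftool_xy 1.4 2.0 Tz 0.125 w 4.8 q [-0.64  0.81  0.85  1.86 -0.8   0.85 -1.2 ]
[202.7, 141.3] r 64.2 tongue lock angle -0.005
t8.70 pos [566.2  49.2 106.8] yaw -15.0 lock -0.65 Fworld [ 1.1 -2.3  6.4] Ftool_xy 1.7 2.0 Tz 0.164 w 5.1 q [-0.64  0.81  0.85  1.86 -0.8   0.86 -1.21]
[201.1, 142.3] r 64.4 tongue lock angle -0.004
```

```bash
python3 -m handwheel '[[[0,0,0.8],[0,0,0],1],[[0,0,0.4],[0,0,0],1]]'>/dev/null; python3 st.py; python3 tg.py w13
```

```text
t8.92 pos [566.2  49.1 106.8] yaw -16.2 lock -0.67 Fworld [ 1.8 -2.5  5.5] Ftool_xy 2.4 1.9 Tz 0.21 w 5.3 q [-0.64  0.81  0.86  1.86 -0.81  0.86 -1.23]
[199.5, 144.0] r 64.3 tongue lock angle -0.007
```

View pics/w13.png

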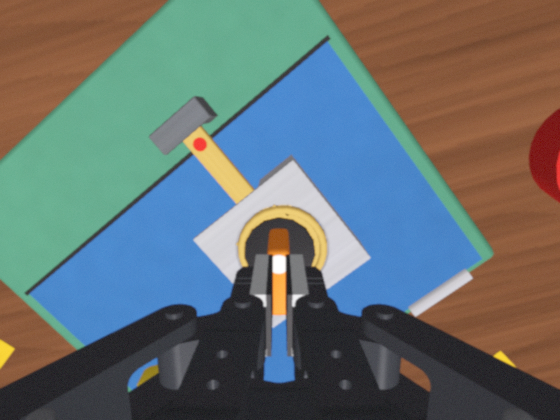

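The tongue's end lies under the keeper and the red dot (200,144) has stopped moving while the torque rises, so it's home. Now I'll turn back to about -0.27 and feel upward.

```bash
python3 -m handwheel '[[[0,0,-2],[0,0,0],1],[[0,0,-2.5],[0,0,0],1],[[0,0,-2.5],[0,0,0],1],[[0,0,-2.5],[0,0,0],1],[[0,0,-2.5],[0,0,0],1]]'>/dev/null; python3 st.py
python3 -m handwheel '[[[0,0,-2.5],[0,0,0],1],[[0,0,-2.5],[0,0,0],1],[[0,0,-2.5],[0,0,0],1],[[0,0,-2.5],[0,0,0],1],[[0,0,0],[0,0,0],1]]'>/dev/null; python3 st.py
python3 -m handwheel '[[[0,0,0],[0,0,-0.001],1],[[0,0,0],[0,0,0],1]]'>/dev/null; python3 st.py
python3 -m handwheel '[[[0,0,0],[0,0,-0.001],1],[[0,0,0],[0,0,0],1]]'>/dev/null; python3 st.py
python3 -m handwheel '[[[0,0,0],[0,0,-0.0005],1],[[0,0,0],[0,0,0],1]]'>/dev/null; python3 st.py
```

```text
t9.38 pos [566.6  49.7 106.9] yaw -4.1 lock -0.46 Fworld [ 2.4 -1.9  4.8] Ftool_xy 2.5 1.7 Tz -0.013 w 5.1 q [-0.62  0.79  0.8   1.86 -0.76  0.83 -1.06]
t9.80 pos [566.6  50.2 106.9] yaw 5.9 lock -0.29 Fworld [ 2.4 -1.9  6.3] Ftool_xy 2.2 2.1 Tz -0.083 w 5.1 q [-0.6   0.77  0.76  1.86 -0.72  0.81 -0.92]
t9.97 pos [565.5  50.4 107.2] yaw 5.8 lock -0.29 Fworld [ 2.5 -1.2  3.4] Ftool_xy 2.3 1.5 Tz -0.021 w 5.0 q [-0.6   0.77  0.76  1.86 -0.72  0.81 -0.92]
t10.13 pos [564.5  50.7 107.6] yaw 5.8 lock -0.29 Fworld [ 2.1 -1.4  1.3] Ftool_xy 1.9 1.6 Tz 0.008 w 5.2 q [-0.6   0.77  0.76  1.86 -0.72  0.81 -0.92]
t10.30 pos [564.2  50.8 107.8] yaw 5.8 lock -0.29 Fworld [ 2.3 -0.7 -1.5] Ftool_xy 2.2 0.9 Tz 0.004 w 4.9 q [-0.6   0.77  0.76  1.86 -0.72  0.81 -0.92]
```

```bash
sed -i 's/"q",.*/"tilt",(Ro(s["tool_rot"])*1000).round(0),"TT",s["torque"].round(2))/; 1i from scipy.spatial.transform import Rotation\ndef Ro(e): return Rotation.from_euler("xyz",e).as_matrix()[:2,2]' st.py
python3 -m handwheel '[[[0,0,0],[0,0,0],1],[[0,0,0],[0,0,0],1]]'>/dev/null; python3 st.py
python3 -m handwheel '[[[0,0,0],[0,0,-0.0005],1],[[0,0,0],[0,0,0],1]]'>/dev/null; python3 st.py
python3 -m handwheel '[[[0,0,0],[0,0,-0.0005],1],[[0,0,0],[0,0,0],1]]'>/dev/null; python3 st.py
```

```text
t10.47 pos [564.3  50.8 107.9] yaw 5.8 lock -0.29 Fworld [ 1.9 -1.1 -1.4] Ftool_xy 1.8 1.3 Tz 0.021 w 4.8 tilt [-1.  0.] TT [-0.25 -0.54  0.02]
t10.63 pos [564.3  50.8 108.5] yaw 5.8 lock -0.29 Fworld [ 2.2 -0.3 -1.7] Ftool_xy 2.2 0.5 Tz -0.002 w 5.2 tilt [-1.  0.] TT [-0.27 -0.42 -0.  ]
t10.80 pos [564.3  50.8 108.8] yaw 5.8 lock -0.29 Fworld [ 2.2 -0.7 -4.9] Ftool_xy 2.1 0.9 Tz 0.037 w 5.0 tilt [-1. -0.] TT [-0.29 -0.55  0.04]
```

```bash
python3 -m handwheel '[[[0,0,0],[0,0,-0.0005],1],[[0,0,0],[0,0,0],1]]'>/dev/null; python3 st.py
for i in 1; do python3 -m handwheel '[[[0,0,-2],[0,0,0],1],[[0,0,-2],[0,0,0],1]]'>/dev/null; python3 st.py;done
python3 -m handwheel '[[[0,0,-2],[0,0,0],1],[[0,0,-2],[0,0,0],1]]'>/dev/null; python3 st.py
python3 -m handwheel '[[[0,0,-2],[0,0,0],1],[[0,0,-2],[0,0,0],1]]'>/dev/null; python3 st.py
python3 -m handwheel '[[[0,0,-2],[0,0,0],1],[[0,0,-2],[0,0,0],1]]'>/dev/null; python3 st.py
```

```text
t10.97 pos [564.2  50.8 109.1] yaw 5.8 lock -0.29 Fworld [ 3.  -1.1 -9.3] Ftool_xy 2.8 1.4 Tz 0.087 w 4.9 tilt [-1. -0.] TT [-0.35 -0.69  0.09]
t11.13 pos [564.2  50.7 109.2] yaw 9.9 lock -0.22 Fworld [ 3.1 -1.9 -8.5] Ftool_xy 2.8 2.5 Tz 0.03 w 5.2 tilt [-1. -0.] TT [-0.41 -0.65  0.03]
t11.30 pos [564.1  50.6 109.2] yaw 13.9 lock -0.15 Fworld [ 2.4 -2.3 -6.7] Ftool_xy 1.7 2.8 Tz -0.035 w 4.8 tilt [-1. -0.] TT [-0.42 -0.58 -0.04]
t11.47 pos [564.1  50.6 109.3] yaw 17.9 lock -0.08 Fworld [ 1.3 -1.  -5.7] Ftool_xy 1.0 1.3 Tz -0.023 w 4.9 tilt [-1. -0.] TT [-0.32 -0.46 -0.02]
t11.63 pos [564.1  50.8 109.6] yaw 21.9 lock -0.01 Fworld [ 0.5 -0.  -1.4] Ftool_xy 0.5 0.2 Tz 0.041 w 5.0 tilt [-1.  0.] TT [-0.19 -0.28  0.04]
```

```bash
python3 -m handwheel '[[[0,0,0],[0,0,-0.001],1],[[0,0,0],[0,0,0],1]]'>/dev/null; python3 st.py
python3 -m handwheel '[[[0,0,0],[0,0,-0.0005],1],[[0,0,0],[0,0,0],1]]'>/dev/null; python3 st.py
```

```text
t11.80 pos [564.5  50.9 111.1] yaw 21.8 lock -0.01 Fworld [ 0.3  0.2 -0.2] Ftool_xy 0.3 -0.0 Tz -0.013 w 4.9 tilt [-0.  1.] TT [-0.06 -0.19 -0.01]
t11.97 pos [564.6  50.8 111.5] yaw 21.8 lock -0.01 Fworld [ 1.  -0.6  0.1] Ftool_xy 0.7 0.9 Tz 0.02 w 5.0 tilt [0. 0.] TT [-0.1  -0.18  0.02]
```

Lifts freely, so this is the notch. I'll draw it out gently.

```bash
python3 -m handwheel '[[[0,0,0],[0,0,-0.0015],1],[[0,0,0],[0,0,-0.0015],1]]'>/dev/null; python3 st.py
python3 -m handwheel '[[[0,0,0],[0,0,-0.0015],1],[[0,0,0],[0,0,-0.0015],1]]'>/dev/null; python3 st.py
python3 tg.py w14; python3 - <<'E'
import cv2
a=cv2.imread("pics/w14.png");cv2.imwrite("pics/c14.png",cv2.resize(a[100:340,140:420],None,fx=2,fy=2))
E
```

```text
t12.13 pos [564.4  50.8 114.3] yaw 21.8 lock -0.01 Fworld [ 1.3  0.5 -1.6] Ftool_xy 1.4 0.0 Tz -0.016 w 4.9 tilt [-0.  0.] TT [-0.09 -0.18 -0.02]
t12.30 pos [564.5  50.8 117.3] yaw 21.8 lock -0.01 Fworld [ 1.6 -0.4 -0.9] Ftool_xy 1.3 0.9 Tz 0.022 w 4.8 tilt [-0.  0.] TT [-0.05 -0.17  0.02]
[281.0, 112.6] r 64.3 tongue lock angle -0.006
```

View pics/c14.png

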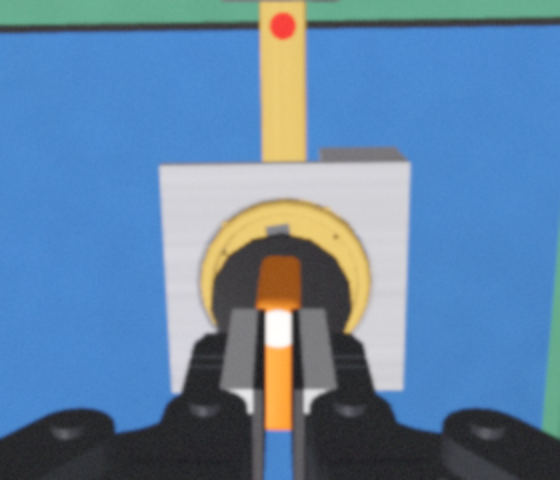

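The key is coming up through the notch: the disc is raised off the face and the notch shows at crop (278,232). The tongue is still home. I'll carry on out and over to the cup.

```bash
python3 -m handwheel '[[[0,0,0],[0,0,-0.003],1],[[0,0,0],[0,0,-0.003],1],[[0,0,0],[0,0,-0.003],1]]'>/dev/null; python3 st.py
python3 -m handwheel '[[[0,0,0],[0,0,-0.004],1],[[0,0,0],[0,0,-0.004],1],[[0,0,0],[0,0,-0.008],1],[[0,0,0],[0,0,-0.018],1],[[0,0,0],[0,0,-0.025],1]]'>/dev/null; python3 st.py
python3 -m handwheel '[[[0,0,0],[-0.0063,0.0158,-0.01],1],[[0,0,0],[-0.0126,0.0316,0],1],[[0,0,0],[-0.0126,0.0316,0],1],[[0,0,0],[-0.0126,0.0316,0],1],[[0,0,0],[-0.0126,0.0316,0],1]]'>/dev/null; python3 st.py
python3 -m handwheel '[[[0,0,0],[-0.0126,0.0316,0],1],[[0,0,0],[-0.0126,0.0316,0],1],[[0,0,0],[-0.0126,0.0316,0],1],[[0,0,0],[-0.0126,0.0316,0],1],[[0,0,0],[-0.0126,0.0316,0],1]]'>/dev/null
python3 -m handwheel '[[[0,0,0],[-0.0063,0.0158,0],1],[[0,0,0],[0,0,0],1],[[0,0,0],[0,0,0],1]]'>/dev/null; python3 st.py
python3 tg.py w15; python3 - <<'E'
from h import *
from cell import ctrl
print(ctrl.read_state()["qpos"].round(2))
d=dict(np.load("pics/w15.npz"));print(blobs(d["pixels"],(0,0,100),(179,60,230),200))
E
```

```text
t12.60 pos [564.5  50.8 126.5] yaw 21.8 lock -0.01 Fworld [0.  0.5 0.8] Ftool_xy 0.2 -0.4 Tz 0.058 w 5.1 tilt [-0.  0.] TT [-0.1  -0.11  0.06]
t13.02 pos [563.   50.9 184.9] yaw 21.8 lock -0.01 Fworld [-0.7  0.7 -0.2] Ftool_xy -0.4 -0.9 Tz 0.024 w 4.8 tilt [-4. -0.] TT [0.02 0.01 0.02]
t13.43 pos [ 564.3 -104.7  195.7] yaw 21.8 lock -0.01 Fworld [1.1 0.3 0.1] Ftool_xy 1.1 0.1 Tz -0.002 w 4.7 tilt [ 0. -0.] TT [-0.   -0.08 -0.  ]
t14.10 pos [ 563.9 -291.6  195.4] yaw 21.6 lock -0.01 Fworld [-0.4  1.  -0.8] Ftool_xy -0.0 -1.1 Tz -0.012 w 4.8 tilt [-0. -0.] TT [ 0.05  0.03 -0.01]
[ 0.02  0.72  0.72  1.59 -0.53  1.04 -0.29]
[([226, 132, 104, 96, 7794], [277.6, 179.4]), ([250, 254, 20, 56, 679], [260.3, 278.9]), ([289, 254, 19, 54, 668], [297.2, 278.8]), ([360, 341, 21, 40, 447], [372.4, 356.0]), ([168, 349, 10, 40, 265], [172.4, 368.8])]
```

View pics/w15.png

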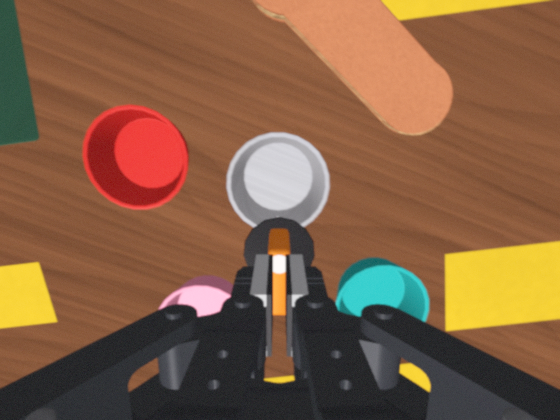

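The key is held, and the steel cup is ahead with its rim centre at about (278,182).

```bash
python3 - <<'E'
from h import *
d=dict(np.load("pics/w15.npz"));print(plane(d,226,182,42),plane(d,330,182,42),plane(d,278,132,42))
c=plane(d,278,182,42);print(c)
e=c[:2]-[563.9,-291.6];y=np.radians(21.7);print("tool",e@[np.cos(y),np.sin(y)],e@[np.sin(y),-np.cos(y)])
E
```

```text
[ 550.54177873 -246.91597448   42.        ] [ 583.77847526 -330.46029648   42.        ] [ 606.55826608 -273.02331158   42.        ]
[ 567.1579052  -288.68255074   42.        ]
tool 4.105743240553903 -1.5060972492037425
```

```bash
python3 -m handwheel '[[[0,0,0],[0.004,-0.0015,0.02],1],[[0,0,0],[0,0,0.035],1],[[0,0,0],[0,0,0.035],1],[[0,0,0],[0,0,0.03],1],[[0,0,0],[0,0,0.015],1]]'>/dev/null; python3 st.py
python3 -m handwheel '[[[0,0,0],[0,0,0.008],1],[[0,0,0],[0,0,0.005],1],[[0,0,0],[0,0,0],1]]'>/dev/null; python3 st.py
python3 - <<'E'
import cv2,numpy as np
from cell import ctrl
a=ctrl.get_image("scene")["pixels"][120:260,110:280,::-1];b=ctrl.get_image("side")["pixels"][240:380,200:370,::-1]
cv2.imwrite("pics/c16.png",cv2.resize(np.hstack([a,b]),None,fx=2.3,fy=2.3,interpolation=2))
E
```

```text
t14.57 pos [ 566.8 -282.5   56.3] yaw 22.0 lock -0.01 Fworld [ 0.3  1.3 -0.3] Ftool_xy 0.7 -1.1 Tz -0.0 w 4.4 tilt [-5.  4.] TT [ 0.04  0.05 -0.  ]
t14.82 pos [ 568.6 -285.7   47. ] yaw 21.9 lock -0.01 Fworld [ 0.4 -0.  -0.2] Ftool_xy 0.3 0.2 Tz -0.02 w 5.0 tilt [-0.  0.] TT [ 0.    0.   -0.02]
```

View pics/c16.png

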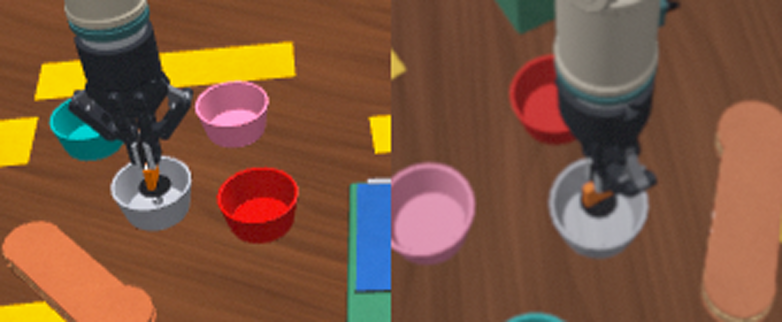

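The key hangs in the middle of the steel cup in both views. I'll lower it a touch and release.

```bash
python3 -m handwheel '[[[0,0,0],[0,0,0.002],1],[[0,0,0],[0,0,0],0.7],[[0,0,0],[0,0,0],0.5],[[0,0,0],[0,0,0],0.5],[[0,0,0],[0,0,0],0.5]]'>/dev/null; python3 st.py
python3 -m handwheel '[[[0,0,0],[0,0,-0.02],0.5],[[0,0,0],[0,0,-0.03],0.5],[[0,0,0],[0,0,-0.04],0.5],[[0,0,0],[0,0,-0.04],0.5],[[0,0,0],[0,0,0],0.5]]'>/dev/null; python3 st.py
python3 -m handwheel '[[[0,0,0],[-0.04,0,-0.02],0.5],[[0,0,0],[-0.04,0,0],0.5],[[0,0,0],[0,0,0],0.5]]'>/dev/null; python3 st.py
python3 - <<'E'
import cv2,numpy as np
from cell import ctrl
a=ctrl.get_image("scene")["pixels"][150:290,115:285,::-1];b=ctrl.get_image("side")["pixels"][240:380,200:370,::-1];c=ctrl.get_image("wrist")["pixels"][:,:,::-1]
o=cv2.resize(np.hstack([a,b]),(800,330),interpolation=2)
S=ctrl.get_image("scene")["pixels"][185:290,245:385,::-1]
o2=np.hstack([cv2.resize(c,(400,270)),cv2.resize(S,(400,270))])
cv2.imwrite("pics/c17.png",np.vstack([o,o2]))
E
```

```text
t15.33 pos [ 568.5 -286.8   45.6] yaw 21.8 lock -0.01 Fworld [-0.4  0.4  0.4] Ftool_xy -0.2 -0.5 Tz 0.033 w 43.0 tilt [ 1. -0.] TT [0.   0.01 0.03]
t15.75 pos [ 572.  -290.5  183.4] yaw 21.8 lock -0.01 Fworld [ 1.1 -1.7  0.5] Ftool_xy 0.4 2.0 Tz 0.001 w 42.8 tilt [12. -7.] TT [-0.08 -0.02  0.  ]
t16.00 pos [ 488.4 -320.4  195.7] yaw 21.3 lock -0.02 Fworld [-2.2 -0.1  0.8] Ftool_xy -2.1 -0.7 Tz 0.013 w 42.4 tilt [-3. -3.] TT [-0.08  0.07  0.01]
```

View pics/c17.png

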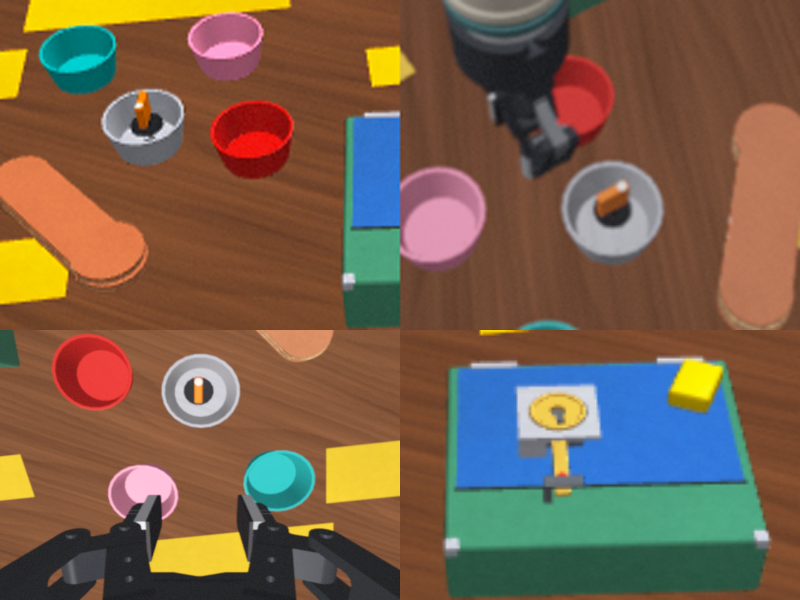

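The key stands in the steel cup, the tongue is home under the keeper, and the gripper is clear. Handing in.

```bash
python3 -c "
from cell import ctrl
print(ctrl.finish_job())"
```

```text
the job is handed in; nothing more can be done
None
```

The chest is locked with the tongue home under the keeper. The key came out at about lock angle 0 and stands upright in the steel cup, and the job was handed in at about 16 s on the robot's clock; no verdict came back.

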